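# Lid the washed canisters from the stack of lids

### The arm

A 7-joint arm with a two-finger parallel gripper is mounted at the origin on a cart in front of the work surface, level with it; the furniture and walls round the work are solid. World frame = base frame: x ahead of the robot, y to its left, z up, the work surface at z = 0. Lengths are in mm, angles in rad, forces in N, time in s.
With the tool pointing down it reaches from about 375 to 925 mm from the base axis. Payload 3.1 kg.
Tool frame: the origin (TCP) lies midway between the tips of the shut fingers; the grasp point (between the pads) lies arm.tcp_to_grasp behind it (arm.tcp_to_grasp is the distance from the TCP to the grasp point, in mm); z points along the fingers, y is the line along which they close (so a half turn about z gives the same grasp; the last joint's range is limited). The gripper opens to 85 mm and grips with 20 to 120 N. Pads are 22 mm wide; open, the fingers measure 114 mm over their backs; the gripper's body (76 mm by 85 mm) begins 54 mm behind the grasp point. The pads swing forward as they close: fully open they stand 13 mm farther back than shut.
Start: joints at [-1.342, 0.383, 0.044, 1.598, -0.018, 1.161, -0.05], TCP at [208.637, 615.608, 231.269] pointing down, gripper open.
Joint ranges: [-2.61, 2.61], [-0.41, 2.15], [-1.48, 1.57], [0, 2.5], [-1.57, 4.71], [0.05, 1.97], [-2.85, 2.85]. Speed limits (rad/s): [2.79, 2.79, 3.14, 3.14, 3.14, 3.14, 3.14].

### API

Orientations are given as a rotation vector (axis times angle).
In Python, from workcell import arm gives the robot as it stands.
- The arm moves only by the shell command python3 nudge.py 'ROWS' [FORCE]. ROWS is a JSON list of rows, 1 to 20 of them, each of 5 numbers: the finger opening in mm, then dx, dy, dz in units of 50 mm, then a turn about the tool's z in units of 0.25 rad; each row is the pose to reach, as a shift and turn from the pose commanded when the command began, along the tool's axes at that moment; what a row does not reach only later rows make up. A row lasts 1/12 s, in which the tool goes at most 41.7 mm and 0.125 rad, less where a joint would pass 70% of its speed; a pose out of reach is approached as far as the arm can. The fingers move at their own pace and stop on an object; FORCE is the grip in N (left out, the last holds). Time passes only in rows, so rows that do not move let the fingers close. It prints the time, the measured TCP pose, the force, the opening and the grip force at its end. Input that does not fit is refused with a message, and nothing moves.
- arm.get_state(): the state, without advancing time (a new reading comes with each control period).
- arm.get_image(name): name is "side" or "top" or "wrist"; returns a dict with "img" (384x512x3 uint8, blue, green, red), "range_z" (384x512 float32, mm along the optical axis (not along the pixel's ray), 0 where there is no reading), "fovy" (degrees; the focal length in pixels is half the picture's height over the tangent of half this angle, whatever the lens; pixels are square), "cx", "cy" (the principal point, pixels), "R" (3x3) and "t" (3): a world point X has camera coordinates R X + t. Camera axes: x right, y down, z forward; pixel columns grow to the right and rows downward; lengths in mm; the calibration is good to about 2 mm. A picture is of the moment at which its call begins.
- arm.close_job(): hands the job in; it is judged then, once.
The state is a dict: "t": time; "joint_positions": joint angles; "dq": joint speeds; "effort": joint torques, N m; "tcp_pos": TCP position; "eef_rot": TCP orientation; "ft_force": force on the tool from outside, world axes, zero at the start; "ft_torque": the same for the moment, N m; "width": finger opening in mm; "finger_force": force on a finger pad.
Only numpy, scipy, OpenCV 4.12 (cv2) and the standard library are available. Lean on these libraries where they do the work, as an engineer would, in place of code of your own. Each camera call takes 0.05 s, during which the arm holds its last target. There are 200 camera calls.

### The job

The storage canisters are washed and dry and their lids are stacked on the cork trivet. Take the stack apart and put each lid on its own canister, the one of the same colour and size, fully home and lying flat on the rim. The lids are stoneware, so set them down gently without dropping them, and leave the canisters, the salt shaker and the egg cup standing where they are.

Things in the scene. Friction and masses are not known exactly. Their poses are not given: they have to be found in the camera images.
- lid_large: Cream lid. Origin: centre of its underside, z up. Hollow white flange z 0 to 20 mm, 70 mm across at its lower edge, 79 mm from z 10 up; flat cream disc 92 mm across, z 20 to 28; upright wooden knob 18 mm across, z 28 to 45, to grip. Starts stacked on an 8 mm cork trivet 110 mm across.
- lid_medium: Slate blue lid. Origin: centre of its underside, z up. Hollow white flange z 0 to 20 mm, 58 mm across at its lower edge, 67 mm from z 10 up; flat slate blue disc 80 mm across, z 20 to 28; upright wooden knob 18 mm across, z 28 to 45, to grip. Starts stacked on the next larger lid, 28 mm lower, whose knob is inside its flange: lift straight up 20 mm or more.
- lid_small: Sage green lid. Origin: centre of its underside, z up. Hollow white flange z 0 to 20 mm, 46 mm across at its lower edge, 55 mm from z 10 up; flat sage green disc 68 mm across, z 20 to 28; upright wooden knob 18 mm across, z 28 to 45, to grip. Starts stacked on the next larger lid, 28 mm lower, whose knob is inside its flange: lift straight up 20 mm or more.
- lid_tiny: Terracotta (orange-brown) lid. Origin: centre of its underside, z up. Hollow white flange z 0 to 20 mm, 34 mm across at its lower edge, 43 mm from z 10 up; flat terracotta disc 56 mm across, z 20 to 28; upright wooden knob 18 mm across, z 28 to 45, to grip. Starts stacked on the next larger lid, 28 mm lower, whose knob is inside its flange: lift straight up 20 mm or more.
- canister_large: Cream canister: loose round open stoneware pot, 95 mm across, 104 mm high, mouth 84 mm wide, empty. Origin: centre of its underside, z up. Takes the cream lid: flange in the mouth with 2.5 mm to spare all round, disc on the rim, lid's origin 84 mm above the canister's.
- canister_medium: Slate blue canister: loose round open stoneware pot, 83 mm across, 96 mm high, mouth 72 mm wide, empty. Origin: centre of its underside, z up. Takes the slate blue lid: flange in the mouth with 2.5 mm to spare all round, disc on the rim, lid's origin 76 mm above the canister's.
- canister_small: Sage green canister: loose round open stoneware pot, 71 mm across, 88 mm high, mouth 60 mm wide, empty. Origin: centre of its underside, z up. Takes the sage green lid: flange in the mouth with 2.5 mm to spare all round, disc on the rim, lid's origin 68 mm above the canister's.
- canister_tiny: Terracotta (orange-brown) canister: loose round open stoneware pot, 59 mm across, 80 mm high, mouth 48 mm wide, empty. Origin: centre of its underside, z up. Takes the terracotta lid: flange in the mouth with 2.5 mm to spare all round, disc on the rim, lid's origin 60 mm above the canister's.
- salt: Loose glass salt shaker with a grey cap, 44 mm across and 90 mm high, standing among the canisters; leave it. Origin at the centre of its underside. Behind it and to its right wall cabinets and a shelf hang about 0.55 m above the worktop: keep the arm clear of them.
- egg_cup: Loose beech egg cup, 47 mm across and 58 mm high, standing in front; leave it. Origin at the centre of its underside.

How it is judged:
By the outcome, as a careful person would: the job done as asked, in the order asked, and still so for the second after the job is handed in, with the robot touching nothing.
It also fails if it takes over 104 s, if anything falls off the work surface, if the arm or the gripper's body presses on something with over 40 N, if the wrist force passes 120 N, or if a joint passes its speed limit or range.

## Working session

There is one attempt and no reset: what is moved stays moved. The work goes in short steps, Python scripts to look and compute and a shell command to move; the robot and the scene stay as the last step left them, time stands still between calls to the robot, and variables do not carry over. Pictures are saved under pics/ and viewed, at most 14 in all, crops included, and the job is handed in when it is done.

```bash
ls; mkdir -p pics; cat > h.py <<'E'
import numpy as np, cv2
from workcell import arm
def K(c):
    f=c["img"].shape[0]/2/np.tan(np.radians(c["fovy"])/2); return f
def world(c,u,v,z=None):
    """pixel -> world using depth z (range) arrays"""
    f=K(c); z=c["range_z"][v,u] if z is None else z
    P=np.stack([(u-c["cx"])/f*z,(v-c["cy"])/f*z,z+0*u],-1)
    return (P-c["t"])@c["R"]
def onplane(c,u,v,h):
    f=K(c); d=np.array([(u-c["cx"])/f,(v-c["cy"])/f,1.])@c["R"]; o=-c["t"]@c["R"]
    return o+d*(h-o[2])/d[2]
E
python3 - <<'E'
from h import *
s=arm.get_state();print(s["tcp_pos"],s["eef_rot"],s["width"],arm.tcp_to_grasp)
for n in("side","top"):
    c=arm.get_image(n);cv2.imwrite(f"pics/{n}0.png",c["img"]);print(n,c["R"],-c["t"]@c["R"],c["fovy"],(c["range_z"]>0).mean())
    np.savez(f"{n}0.npz",**c)
E
```

```text
nudge.py
pics
workcell.py
[208.38039604 614.69488495 229.88350024] [-0.51096804 -3.09947107  0.00407231] 85.38072338991557 18.700000000000003
side [[-0.99989267 -0.00670194 -0.01302819]
 [ 0.00936618  0.39138936 -0.92017751]
 [ 0.01126606 -0.92020077 -0.39128458]] [ 467.60082575 1125.90149735  534.32289037] 45.44895537203897 0.9959716796875
top [[ 2.39007026e-02 -9.99696228e-01  6.01734305e-03]
 [-9.77923634e-01 -2.46291788e-02 -2.07506071e-01]
 [ 2.07591238e-01 -9.24961096e-04 -9.78215223e-01]] [314.10374542  63.64126475 981.69538244] 53.85429181689644 0.9960072835286459
```

View pics/side0.png

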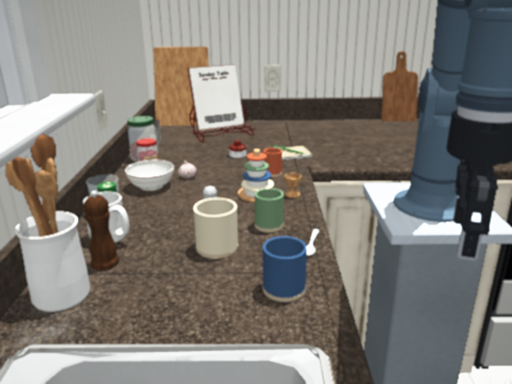

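View pics/top0.png

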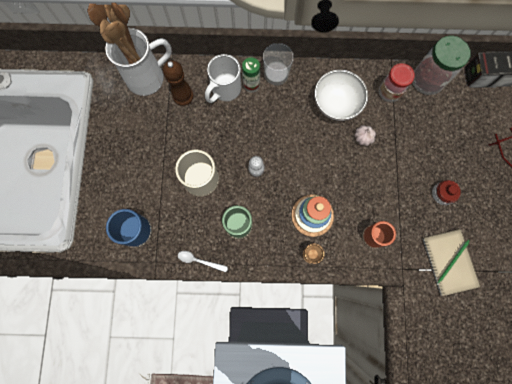

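Side view: stack at about (257,175), with blue (284,267), cream (216,226), green (269,210) and terracotta (273,160) canisters. Top view: stack (313,213), blue (127,227), cream (197,172), green (237,220), terracotta (380,234), egg cup (314,254), salt (256,165).

```bash
cat > meas.py <<'E'
from h import *
from scipy.optimize import least_squares
def fit(P):
    P=P[:, :2]
    r=least_squares(lambda q:np.hypot(P[:,0]-q[0],P[:,1]-q[1])-q[2],[*P.mean(0),40],loss="soft_l1",f_scale=1.).x
    return r
def cloud(c):
    v,u=np.mgrid[:384,:512]; W=world(c,u,v); W[c["range_z"]==0]=np.nan; return W
E
python3 - <<'E'
from meas import *
T=dict(np.load("top0.npz"));S=dict(np.load("side0.npz"))
WT,WS=cloud(T),cloud(S)
seeds=dict(large=(197,172,216,226,104,95),medium=(127,227,284,267,96,83),small=(237,220,269,210,88,71),tiny=(380,234,273,160,80,59),stack=(316,207,257,160,137,56),salt=(256,165,209,192,90,44),egg=(314,254,292,185,58,47))
for n,(u,v,us,vs,h,d) in seeds.items():
    x0=onplane(T,u,v,h)[:2]; out=[]
    for W in(WT,WS):
        P=W.reshape(-1,3); P=P[(np.hypot(*(P[:,:2]-x0).T)<d/2+15)]
        zt=np.nanpercentile(P[P[:,2]>5][:,2],97) if (P[:,2]>5).any() else 0
        Q=P[abs(P[:,2]-h)<4]
        rim=cv2.minEnclosingCircle(Q[:,:2].astype(np.float32)) if len(Q) else None
        out.append((round(float(zt),1),len(Q),np.round(fit(Q),1) if len(Q)>5 else 0,rim and np.round([*rim[0],2*rim[1]],1)))
    print(n,d,x0.round(),*out,sep=" | ")
# floor check, tiny disc: z near 120
for nm,W in(("T",WT),("S",WS)):
    x0=onplane(T,316,207,120)[:2];P=W.reshape(-1,3);P=P[np.hypot(*(P[:,:2]-x0).T)<70]
    for z in(8,36,64,92,120,135):
        Q=P[abs(P[:,2]-z)<4]
        if len(Q)>5: r=cv2.minEnclosingCircle(Q[:,:2].astype(np.float32));print(nm,z,len(Q),np.round(Q.mean(0),1),np.round([*r[0],2*r[1]],1))
E
```

```text
large | 95 | [553. 210.] | (105.2, 280, array([561.8, 216.4,  44.4]), array([562.2, 216.6,  95.1])) | (103.8, 247, array([563.2, 219.3,  44.5]), array([563.1, 219.8,  97.9]))
medium | 83 | [418. 368.] | (97.5, 247, array([418.9, 377.2,  38.5]), array([419. , 377.8,  83.4])) | (96.0, 306, array([419.7, 380.1,  38.5]), array([419.7, 379.5,  84.3]))
small | 71 | [442. 111.] | (90.0, 203, array([440.8, 112.4,  32.5]), array([441.5, 112.6,  71. ])) | (88.1, 148, array([442.6, 114.8,  32.6]), array([443.5, 114.1,  73.6]))
tiny | 59 | [ 418. -232.] | (82.1, 161, array([ 419.2, -238.2,   26.6]), array([ 420. , -238.6,   58.7])) | (80.0, 72, array([ 421.8, -236. ,   26.8]), array([ 424.3, -236. ,   64.2]))
stack | 56 | [469. -70.] | (135.8, 45, array([469.8, -77.3,   6. ]), array([469.9, -77.2,  18.4])) | (126.9, 16, array([471.3, -73.4,   5.8]), array([471.3, -75.1,  17.8]))
salt | 44 | [579.  69.] | (90.5, 73, array([587.8,  70.7,   8.6]), array([587.4,  71.2,  25.9])) | (89.1, 28, array([589.6,  72.4,   8. ]), array([588.5,  73.8,  22.8]))
egg | 47 | [368. -77.] | (59.7, 68, array([369. , -76.1,  22.2]), array([369. , -76. ,  46.7])) | (58.0, 57, array([371.2, -74.9,  21.9]), array([371. , -77.1,  54. ]))
T 8 328 [456.3 -69.8   8.2] [464.7 -69.3 133.6]
T 36 210 [451.7 -62.1  36.2] [468.7 -77.9  91.8]
T 64 202 [452.4 -68.1  63.8] [469.4 -78.   79.5]
T 92 165 [460.5 -65.5  91.7] [470.8 -77.7  67.2]
T 120 388 [469.2 -77.5 119.6] [469.4 -77.9  55.8]
T 135 42 [469.4 -76.9 136.3] [469.9 -77.2  18.4]
S 8 110 [505.4 -56.5   7.9] [499.2 -64.1  86.1]
S 36 162 [473.3 -57.4  35.8] [472.3 -76.2  94.3]
S 64 147 [470.9 -60.7  63.6] [472.1 -75.4  79.7]
S 92 127 [472.7 -63.5  91.4] [472.4 -75.   69.6]
S 120 106 [471.3 -69.  119.1] [472.6 -74.9  56.7]
S 135 19 [471.2 -73.3 134.7] [471.6 -75.2  18.1]
```

```bash
cat > go.py <<'E'
import sys; from h import *
from scipy.spatial.transform import Rotation as Ro
s=arm.get_state(); p=np.array(s["tcp_pos"]); R=Ro.from_rotvec(s["eef_rot"]).as_matrix()
print("tcp",p.round(1),"F",np.round(s["ft_force"],1),"w",round(s["width"],1),"toolz",R[:,2].round(3),"x",R[:,0].round(3))
for a in sys.argv[1:]: print(a,((np.array(eval(a))-p)@R).round(1))
E
python3 go.py 470.5,-76.3,240
```

```text
tcp [208.4 614.8 230. ] F [-0.3 -0.9  0.7] w 85.1 toolz [-0.001 -0.002 -1.   ] x [-0.947  0.321 -0.   ]
470.5,-76.3,240 [-470.  -570.4   -8.6]
```

Careful with the scale: shifts go in units of 50 mm and turns go in units of 0.25 rad. That gives: -570 mm is -11.4, -470 mm is -9.4.

```bash
python3 nudge.py '[[50,-9.4,-11.4,-0.18,0],[50,-9.4,-11.4,-0.18,0],[50,-9.4,-11.4,-0.18,0],[50,-9.4,-11.4,-0.18,0],[50,-9.4,-11.4,-0.18,0],[50,-9.4,-11.4,-0.18,0],[50,-9.4,-11.4,-0.18,0],[50,-9.4,-11.4,-0.18,0],[50,-9.4,-11.4,-0.18,0],[50,-9.4,-11.4,-0.18,0],[50,-9.4,-11.4,-0.18,0],[50,-9.4,-11.4,-0.18,0],[50,-9.4,-11.4,-0.18,0],[50,-9.4,-11.4,-0.18,0],[50,-9.4,-11.4,-0.18,0],[50,-9.4,-11.4,-0.18,0],[50,-9.4,-11.4,-0.18,0],[50,-9.4,-11.4,-0.18,0],[50,-9.4,-11.4,-0.18,0],[50,-9.4,-11.4,-0.18,0]]' 40
python3 go.py 470.5,-76.3,240
python3 - <<'E'
from meas import *
c=arm.get_image("wrist");cv2.imwrite("pics/w1.png",c["img"]);np.savez("w1.npz",**c)
print(c["R"].round(3),-c["t"]@c["R"],c["fovy"])
P=cloud(c).reshape(-1,3)
P=P[np.hypot(*(P[:,:2]-[470.5,-76.3]).T)<60]
for z in(8,36,64,92,120,136.5):
    Q=P[abs(P[:,2]-z)<4]
    if len(Q)>5: r=cv2.minEnclosingCircle(Q[:,:2].astype(np.float32));print(z,len(Q),np.median(Q[:,2]),np.round([*r[0],2*r[1]],1))
E
```

```text
t: 1.77
tcp_pos: [470.6, -77.3, 240.1]
eef_rot: [-0.519, -3.098, 0.001]
ft_force: [-0.4, 0.6, -0.2]
width: 49.8
finger_force: 0.0
tcp [470.6 -77.3 240.1] F [-0.4  0.6 -0.2] w 49.8 toolz [-0.001 -0.001 -1.   ] x [-0.945  0.326  0.   ]
470.5,-76.3,240 [0.4 0.9 0.1]
[[ 0.326  0.945 -0.001]
 [ 0.901 -0.311  0.303]
 [ 0.286 -0.1   -0.953]] [398.03863751 -53.4391368  382.79168895] 59.93959087257278
8 1244 8.007405073308053 [472.5 -81.5 109.6]
36 960 35.677147133478584 [471.2 -79.7  91.7]
64 1061 63.51795555691138 [471.6 -80.3  79.5]
92 985 91.32232487011262 [472.7 -79.5  67.3]
120 2900 119.37803130440489 [472.  -79.7  55.7]
136.5 387 136.01982785290372 [472.  -79.9  17.8]
```

View pics/w1.png

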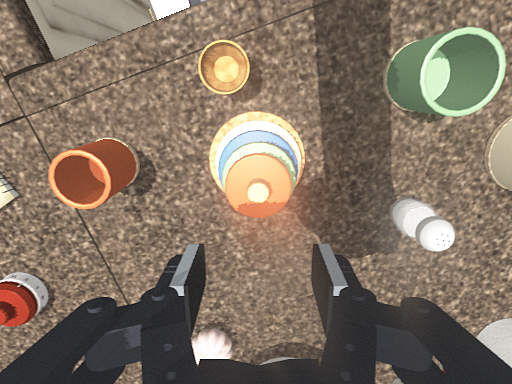

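Wrist view: knob at (257,190), midway between the finger tips (columns 204 and 313). All three views agree on the stack heights. Now lowering onto the knob.

Converted, 116 mm is 2.32, 30 mm is 0.6.

```bash
python3 nudge.py '[[40,-0.02,0,0.6,0],[40,-0.02,0,1.2,0],[40,-0.02,0,1.7,0],[40,-0.02,0,2,0],[40,-0.02,0,2.2,0],[40,-0.02,0,2.32,0],[40,-0.02,0,2.32,0],[40,-0.02,0,2.32,0],[10,-0.02,0,2.32,0],[10,-0.02,0,2.32,0],[10,-0.02,0,2.32,0],[10,-0.02,0,2.32,0],[10,-0.02,0,2.32,0],[10,-0.02,0,2.32,0]]' 40
python3 - <<'E'
from h import *
c=arm.get_image("side");cv2.imwrite("pics/s2.png",cv2.resize(c["img"][100:230,180:360],None,fx=4,fy=4))
E
```

```text
t: 2.98
tcp_pos: [472.8, -75.3, 125.1]
eef_rot: [0.511, 3.098, 0.001]
ft_force: [1.4, -0.5, 3.8]
width: 16.0
finger_force: 39.0
```

View pics/s2.png

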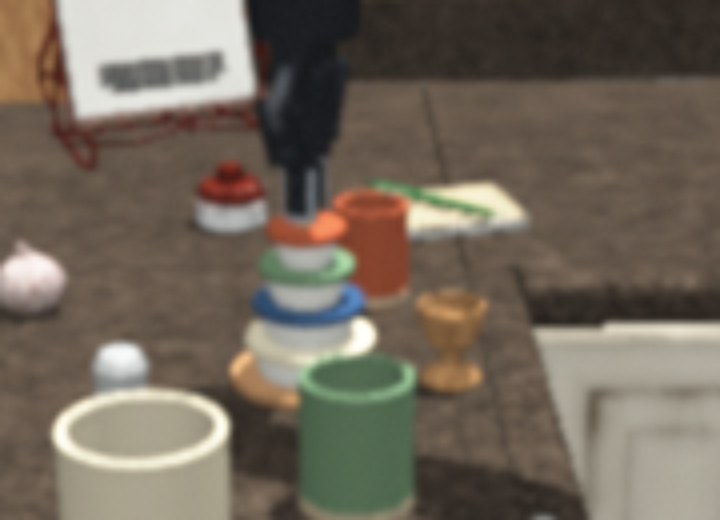

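The side crop shows the fingers on the terracotta knob with the stack still upright. Lift and carry it to the terracotta canister.

Converted, -168.5 mm is -3.37, -100 mm is -2.

```bash
python3 nudge.py '[[10,0,0,-0.16,0],[10,0,0,-0.4,0],[10,0,0,-0.8,0],[10,0,0,-1.2,0],[10,-0.02,-0.6,-1.2,0],[10,-0.04,-1.3,-1.2,0],[10,-0.06,-2,-1.2,0],[10,-0.08,-2.7,-1,0],[10,-0.1,-3.2,-0.6,0],[10,-0.1,-3.37,-0.3,0],[10,-0.1,-3.37,-0.1,0],[10,-0.1,-3.37,0,0],[10,-0.1,-3.37,0,0],[10,-0.1,-3.37,0,0],[10,-0.1,-3.37,0,0]]'
cat > lid.py <<'E'
import sys; from meas import *
# mask of a colour: disc of a held lid; name, lid disc top height guess, canister xy, diameter
HSV=dict(tiny=((3,110,60),(14,255,255)),small=((40,40,40),(85,255,255)),medium=((100,90,30),(125,255,255)),large=((15,15,120),(40,120,255)))
n=sys.argv[1]; x0=np.array(eval(sys.argv[2])); zr=eval(sys.argv[3]); d=float(sys.argv[4])
s=arm.get_state();print("tcp",np.round(s["tcp_pos"],1),"F",np.round(s["ft_force"],1),"w",round(s["width"],1))
for cam in("top","side","wrist"):
    c=arm.get_image(cam); cv2.imwrite(f"pics/{n}_{cam}_{s['t']:.1f}.png",c["img"])
    m=cv2.inRange(cv2.cvtColor(c["img"],cv2.COLOR_BGR2HSV),*HSV[n])>0
    P=cloud(c)[m]; P=P[np.hypot(*(P[:,:2]-x0).T)<d/2+12]
    h=np.histogram(P[:,2],bins=np.arange(0,200,4));
    Q=P[(P[:,2]>zr[0])&(P[:,2]<zr[1])]
    if len(Q)<8: print(cam,len(P),len(Q));continue
    z=np.median(Q[:,2]); z=h[1][np.argmax(np.where((h[1][:-1]>=zr[0]-4)&(h[1][1:]<=zr[1]+4),h[0],0))]+2
    Q=P[abs(P[:,2]-z)<4]; hull=cv2.convexHull(Q[:,:2].astype(np.float32))[:,0]
    r=cv2.minEnclosingCircle(hull); print(cam,len(Q),"z",np.round(np.median(Q[:,2]),1),"circ",np.round([*r[0],2*r[1]],1),"fit",fit(hull).round(1),"meanxy",Q.mean(0).round(1))
    print("   zhist",{int(a):int(b) for a,b in zip(h[1],h[0]) if b>5})
E
python3 lid.py tiny 421,-237 100,140 56
```

```text
t: 4.28
tcp_pos: [423.6, -235.5, 124.8]
eef_rot: [0.507, 3.099, 0.001]
ft_force: [0.5, 0.3, -1.7]
width: 15.9
finger_force: 39.1
tcp [ 423.6 -235.5  124.8] F [ 0.5  0.3 -1.7] w 15.9
top 178 z 119.3 circ [ 419.5 -234.1   54.6] fit [ 421.5 -234.9   27.1] meanxy [ 408.9 -227.6  119. ]
   zhist {8: 14, 12: 19, 20: 6, 24: 12, 28: 11, 32: 9, 36: 8, 40: 15, 44: 9, 48: 8, 52: 16, 56: 11, 60: 12, 64: 13, 68: 16, 72: 7, 76: 46, 80: 39, 112: 12, 116: 119, 120: 61}
side 82 z 118.2 circ [ 422.9 -231.4   60.4] fit [ 424.4 -229.4   26.2] meanxy [ 422.8 -224.5  118. ]
   zhist {8: 10, 12: 13, 16: 13, 20: 15, 24: 16, 28: 19, 32: 18, 36: 15, 40: 17, 44: 17, 48: 18, 52: 25, 56: 22, 60: 21, 64: 30, 68: 41, 72: 32, 76: 34, 80: 9, 112: 20, 116: 62, 120: 7}
wrist 4852 z 119.1 circ [ 423.3 -237.6   55.7] fit [ 423.3 -237.7   27.6] meanxy [ 414.5 -234.7  118.9]
   zhist {0: 68, 8: 282, 12: 492, 16: 71, 20: 81, 24: 82, 28: 80, 32: 79, 36: 86, 40: 85, 44: 92, 48: 94, 52: 98, 56: 102, 60: 111, 64: 117, 68: 117, 72: 126, 76: 640, 80: 414, 112: 144, 116: 3957, 120: 829, 124: 125, 128: 178, 132: 490, 136: 269, 140: 138, 144: 73, 148: 81, 152: 48, 156: 38, 160: 21, 164: 11}
```

```bash
cat > rel.py <<'E'
import sys; from meas import *
# circle fit (fixed radius) of disc edge and rim edge: outer boundary of points at given heights, wrist and top views
from lidcol import HSV
n=sys.argv[1]; x0=np.array(eval(sys.argv[2])); zd,dd,zc,dc=map(float,sys.argv[3:7]); cams=sys.argv[7:] or["wrist","top"]
def edgefit(P,rad,x0):
    xy=P[:,:2]; a=np.arctan2(*(xy-x0).T[::-1]); r=np.hypot(*(xy-x0).T); E=[]
    for k in range(72):
        s=(a>-np.pi+k*np.pi/36)&(a<=-np.pi+(k+1)*np.pi/36)
        if s.any() and r[s].max()>rad-6: E.append(xy[s][r[s].argmax()])
    if len(E)<6: return None
    E=np.array(E); q=least_squares(lambda q:np.hypot(*(E-q).T)-rad,x0,loss="soft_l1",f_scale=.7)
    return q.x.round(1),len(E),np.median(abs(q.fun)).round(2)
for cam in cams:
    c=arm.get_image(cam); cv2.imwrite(f"pics/{n}_{cam}_{arm.get_state()['t']:.1f}.png",c["img"])
    m=cv2.dilate(cv2.inRange(cv2.cvtColor(c["img"],cv2.COLOR_BGR2HSV),*HSV[n]),np.ones((3,3)))>0
    P=cloud(c)[m]; P=P[np.hypot(*(P[:,:2]-x0).T)<dc/2+14]
    A=P[abs(P[:,2]-zd)<4];B=P[abs(P[:,2]-zc)<4]
    print(cam,"disc",np.median(A[:,2]).round(1) if len(A) else None,edgefit(A,dd/2,x0),"rim",np.median(B[:,2]).round(1) if len(B) else None,edgefit(B,dc/2,x0))
E
sed -n 's/^HSV/HSV/p' lid.py > lidcol.py
python3 rel.py tiny 422,-236 119.5 56 80 59 wrist top side; ls pics
```

```text
wrist disc 119.0 (array([ 423.5, -238. ]), 55, np.float64(0.4)) rim 79.8 (array([ 422., -241.]), 38, np.float64(0.16))
top disc 119.4 (array([ 423.2, -235.8]), 36, np.float64(0.71)) rim 80.4 (array([ 420.5, -239.7]), 35, np.float64(0.67))
side disc 118.8 (array([ 423.7, -235.9]), 26, np.float64(2.16)) rim 78.7 (array([ 422.2, -237. ]), 39, np.float64(1.47))
s2.png
side0.png
tiny_side_4.3.png
tiny_side_4.6.png
tiny_top_4.3.png
tiny_top_4.5.png
tiny_wrist_4.3.png
tiny_wrist_4.5.png
top0.png
w1.png
```

View pics/tiny_wrist_4.3.png

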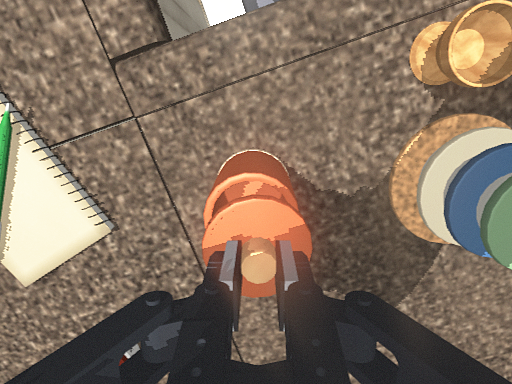

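Wrist view: disc centre about (257,243), rim behind it centred near column 250. So the lid needs about 3.5 mm along tool -y.

Converted, -3.6 mm is -0.072, 3 mm is 0.06.

```bash
python3 nudge.py '[[10,0.012,-0.072,0.06,0],[10,0.012,-0.072,0.14,0],[10,0.012,-0.072,0.14,0],[10,0.012,-0.072,0.14,0],[10,0.012,-0.072,0.14,0]]'
python3 rel.py tiny 422,-239 112 56 80 59 wrist top
```

```text
t: 5.0
tcp_pos: [420.5, -239.9, 117.1]
eef_rot: [-0.511, -3.099, 0.0]
ft_force: [0.4, -0.1, -1.5]
width: 15.9
finger_force: 39.1
wrist disc 111.2 (array([ 420.5, -241.8]), 54, np.float64(0.39)) rim 79.8 (array([ 421.9, -241. ]), 35, np.float64(0.15))
top disc 111.5 (array([ 419.8, -239.9]), 32, np.float64(0.58)) rim 79.9 (array([ 420. , -239.5]), 29, np.float64(0.68))
```

Converted, 0.8 mm is 0.016, -0.6 mm is -0.012.

```bash
python3 nudge.py '[[10,-0.012,0.016,0.08,0],[10,-0.012,0.016,0.16,0],[10,-0.012,0.016,0.24,0],[10,-0.012,0.016,0.32,0],[10,-0.012,0.016,0.38,0],[10,-0.012,0.016,0.42,0],[10,-0.012,0.016,0.42,0],[10,-0.012,0.016,0.42,0]]'
python3 rel.py tiny 421,-240 91 56 80 59 wrist side
```

```text
t: 5.77
tcp_pos: [421.4, -239.3, 96.1]
eef_rot: [-0.511, -3.099, 0.0]
ft_force: [0.1, 0.1, -0.5]
width: 15.7
finger_force: 39.1
wrist disc 90.2 (array([ 421.4, -241.3]), 53, np.float64(0.39)) rim 79.5 (array([ 421.8, -241. ]), 37, np.float64(0.17))
side disc 89.8 (array([ 422.1, -240.9]), 30, np.float64(1.82)) rim 79.4 (array([ 421.9, -239.3]), 27, np.float64(1.27))
```

Converted, 2.5 mm is 0.05, 2.3 mm is 0.046.

```bash
python3 nudge.py '[[10,0,0,0.02,0],[10,0,0,0.036,0],[10,0,0,0.046,0],[10,0,0,0.05,0],[10,0,0,0.05,0]]'; python3 rel.py tiny 421,-240 88 56 80 59 wrist side
```

```text
t: 6.28
tcp_pos: [422.2, -239.6, 94.7]
eef_rot: [0.511, 3.099, 0.001]
ft_force: [-1.4, 1.2, 5.4]
width: 15.8
finger_force: 39.7
wrist disc 88.9 (array([ 422.3, -241.3]), 55, np.float64(0.31)) rim 79.7 (array([ 422.1, -240.9]), 37, np.float64(0.22))
side disc 88.5 (array([ 421.2, -239.9]), 29, np.float64(1.85)) rim 79.7 (array([ 421.7, -239.8]), 30, np.float64(0.87))
```

Converted, 1.5 mm is 0.03, 0.8 mm is 0.016.

```bash
python3 nudge.py '[[10,0,0,0.016,0],[10,0,0,0.03,0],[10,0,0,0.03,0]]'; python3 - <<'E'
from meas import *
from lidcol import HSV
c=arm.get_image("wrist");m=cv2.inRange(cv2.cvtColor(c["img"],cv2.COLOR_BGR2HSV),*HSV["tiny"])>0
P=cloud(c)[m];P=P[(np.hypot(*(P[:,:2]-[421.5,-240.5]).T)<26)&(abs(P[:,2]-88)<3)]
print(np.median(P[:,2]),np.linalg.lstsq(np.c_[P[:,:2]-[421.5,-240.5],np.ones(len(P))],P[:,2],rcond=None)[0])
E
```

```text
t: 6.63
tcp_pos: [422.9, -239.7, 94.2]
eef_rot: [0.511, 3.098, 0.002]
ft_force: [-2.7, 1.6, 11.8]
width: 15.9
finger_force: 40.1
88.52844902211923 [-7.06461471e-03 -1.39437237e-02  8.84935419e+01]
```

```bash
python3 nudge.py '[[10,0,0,-0.02,0],[10,0,0,-0.036,0],[20,0,0,-0.036,0],[24,0,0,-0.04,0],[35,0,0,-0.04,0],[45,0,0,-0.06,0],[45,0,0,-0.1,0],[45,0,0,-0.4,0],[45,0,0,-1,0],[45,0,0,-1,0],[45,0,0,-1,0]]' ; python3 - <<'E'
from meas import *
from lidcol import HSV
c=arm.get_image("wrist");m=cv2.inRange(cv2.cvtColor(c["img"],cv2.COLOR_BGR2HSV),*HSV["tiny"])>0
P=cloud(c)[m];P=P[(np.hypot(*(P[:,:2]-[421.5,-240.5]).T)<26)&(abs(P[:,2]-88)<3)]
print(np.median(P[:,2]),np.linalg.lstsq(np.c_[P[:,:2]-[421.5,-240.5],np.ones(len(P))],P[:,2],rcond=None)[0])
E
python3 rel.py tiny 421,-240 88 56 8 110 wrist
python3 rel.py small 470.5,-77 92 68 8 110 wrist top; python3 go.py 469,-79,145
```

```text
t: 7.6
tcp_pos: [423.1, -239.8, 143.8]
eef_rot: [0.51, 3.096, 0.0]
ft_force: [-0.3, 0.3, -0.4]
width: 44.8
finger_force: 0.0
88.16133336952433 [ 7.16473207e-04 -3.24051779e-03  8.81507454e+01]
wrist disc 88.1 (array([ 421.8, -241.4]), 72, np.float64(0.56)) rim 10.1 None
wrist disc 91.4 (array([472.6, -79.9]), 28, np.float64(0.17)) rim None None
top disc 92.0 (array([470.9, -77.5]), 72, np.float64(1.48)) rim 8.5 (array([467.5, -78.7]), 11, np.float64(1.21))
tcp [ 420.6 -238.7  141.3] F [ 0.  -0.4 -0.4] w 45.2 toolz [-0.002  0.001 -1.   ] x [-0.947  0.321  0.002]
469,-79,145 [  5.5 166.8  -3.7]
```

Terracotta lid is home and flat (z 88.1, slope under 0.004). Next the sage green lid.

```bash
python3 nudge.py '[[40,0.02,0.7,-0.1,0],[40,0.04,1.5,-0.1,0],[40,0.06,2.3,-0.1,0],[40,0.08,3,-0.1,0],[40,0.08,3.36,0,0],[40,0.08,3.38,0.3,0],[40,0.08,3.38,0.6,0],[40,0.08,3.38,0.8,0],[40,0.08,3.38,0.92,0],[40,0.08,3.38,0.94,0],[40,0.08,3.38,0.94,0],[10,0.08,3.38,0.94,0],[10,0.08,3.38,0.94,0],[10,0.08,3.38,0.94,0],[10,0.08,3.38,0.94,0],[10,0.08,3.38,0.94,0],[10,0.08,3.38,0.94,0]]'; python3 rel.py small 470.5,-77 92 68 8 110 top wrist
```

```text
t: 9.22
tcp_pos: [472.6, -78.2, 95.8]
eef_rot: [0.511, 3.098, 0.0]
ft_force: [0.1, -0.9, 3.0]
width: 16.1
finger_force: 39.1
top disc 91.8 (array([471.4, -79. ]), 19, np.float64(0.89)) rim None None
wrist disc 91.3 (array([473.1, -79.6]), 59, np.float64(0.4)) rim None None
```

Converted, 170.3 mm is 3.406, 88.8 mm is 1.776.

```bash
python3 nudge.py '[[10,0,0,-0.16,0],[10,0,0,-0.44,0],[10,0,0,-0.8,0],[10,0,0,-1.2,0],[10,0.24,0.46,-1.2,0],[10,0.56,1.08,-1.2,0],[10,0.88,1.7,-1.2,0],[10,1.22,2.34,-1.2,0],[10,1.54,2.96,-1.1,0],[10,1.72,3.3,-0.9,0],[10,1.776,3.406,-0.74,0],[10,1.776,3.406,-0.7,0],[10,1.776,3.406,-0.7,0],[10,1.776,3.406,-0.7,0],[10,1.776,3.406,-0.7,0]]'; python3 rel.py small 442,113.5 126 68 88 71 wrist top side
```

```text
t: 10.57
tcp_pos: [443.1, 109.9, 130.6]
eef_rot: [0.517, 3.098, -0.001]
ft_force: [0.1, -0.3, -1.1]
width: 16.1
finger_force: 39.1
wrist disc 126.0 (array([443.6, 108.4]), 60, np.float64(0.41)) rim 87.8 (array([443.3, 110.5]), 35, np.float64(0.14))
top disc None None rim None None
side disc 126.0 (array([443.2, 111.6]), 52, np.float64(1.4)) rim 87.3 (array([442.7, 113.4]), 50, np.float64(1.12))
```

```bash
python3 nudge.py '[[10,0.02,0.036,0.06,0],[10,0.02,0.036,0.16,0],[10,0.02,0.036,0.26,0],[10,0.02,0.036,0.34,0],[10,0.02,0.036,0.34,0],[10,0.02,0.036,0.34,0],[10,0.02,0.036,0.34,0]]'; python3 rel.py small 442,113 109 68 88 71 wrist side
```

```text
t: 11.3
tcp_pos: [442.2, 113.9, 113.2]
eef_rot: [-0.511, -3.1, 0.001]
ft_force: [0.2, 0.4, -1.6]
width: 16.0
finger_force: 39.2
wrist disc 108.6 (array([442.6, 112.4]), 57, np.float64(0.35)) rim 87.7 (array([443.3, 110.7]), 33, np.float64(0.16))
side disc 108.6 (array([442.5, 115.4]), 49, np.float64(1.39)) rim 87.3 (array([442.3, 113.2]), 43, np.float64(1.13))
```

```bash
python3 nudge.py '[[10,-0.018,-0.034,0.02,0],[10,-0.018,-0.034,0.08,0],[10,-0.018,-0.034,0.14,0],[10,-0.018,-0.034,0.2,0],[10,-0.018,-0.034,0.2,0],[10,-0.018,-0.034,0.2,0],[10,-0.018,-0.034,0.2,0]]'; python3 rel.py small 442,113 99 68 88 71 wrist side
```

```text
t: 11.98
tcp_pos: [442.5, 112.0, 103.2]
eef_rot: [-0.511, -3.1, 0.0]
ft_force: [-0.0, 0.8, -1.8]
width: 16.1
finger_force: 39.2
wrist disc 98.6 (array([442.9, 110.5]), 59, np.float64(0.39)) rim 87.6 (array([443.2, 110.6]), 35, np.float64(0.19))
side disc 98.5 (array([442.5, 113.2]), 51, np.float64(1.63)) rim 87.2 (array([442.8, 112.6]), 36, np.float64(0.77))
```

Converted, 3.8 mm is 0.076, 3.2 mm is 0.064.

```bash
python3 nudge.py '[[10,-0.004,0,0.03,0],[10,-0.004,0,0.05,0],[10,-0.004,0,0.064,0],[10,-0.004,0,0.076,0],[10,-0.004,0,0.076,0],[10,-0.004,0,0.076,0]]'; python3 rel.py small 442,113 96 68 88 71 wrist
```

```text
t: 12.58
tcp_pos: [442.9, 112.1, 100.6]
eef_rot: [-0.511, -3.099, -0.001]
ft_force: [-2.5, -0.7, 8.9]
width: 15.8
finger_force: 40.1
wrist disc 96.1 (array([443.3, 110.6]), 59, np.float64(0.38)) rim 87.7 (array([443.4, 110.6]), 38, np.float64(0.17))
```

```bash
cat > flat.py <<'E'
import sys; from meas import *
from lidcol import HSV
n=sys.argv[1];x0=np.array(eval(sys.argv[2]));z=float(sys.argv[3]);r=float(sys.argv[4])
c=arm.get_image("wrist");m=cv2.inRange(cv2.cvtColor(c["img"],cv2.COLOR_BGR2HSV),*HSV[n])>0
P=cloud(c)[m];P=P[(np.hypot(*(P[:,:2]-x0).T)<r)&(abs(P[:,2]-z)<3)]
print("flat",np.median(P[:,2]),np.linalg.lstsq(np.c_[P[:,:2]-x0,np.ones(len(P))],P[:,2],rcond=None)[0].round(4))
E
python3 nudge.py '[[10,0,0,-0.016,0],[10,0,0,-0.02,0],[20,0,0,-0.02,0],[24,0,0,-0.02,0],[35,0,0,-0.02,0],[45,0,0,-0.04,0],[45,0,0,-0.1,0],[45,0,0,-0.4,0],[45,0,0,-1,0],[45,0,0,-1,0],[45,0,0,-1,0],[45,0,0,-1,0]]'
python3 flat.py small 443,111 96 31
python3 rel.py small 443,111 96 68 0 71 wrist; python3 rel.py medium 470.5,-77 64 80 8 110 wrist top
```

```text
t: 13.63
tcp_pos: [442.5, 112.1, 149.4]
eef_rot: [-0.511, -3.1, -0.001]
ft_force: [0.2, 0.4, -0.3]
width: 44.7
finger_force: 0.0
flat 96.15526219360589 [-1.30000e-03  1.00000e-04  9.61657e+01]
wrist disc 96.1 (array([443.2, 110.8]), 72, np.float64(0.5)) rim 0.0 (array([442.7, 110.8]), 22, np.float64(3.07))
wrist disc 63.8 (array([472.2, -79.2]), 52, np.float64(0.36)) rim 8.2 None
top disc 64.0 (array([469.7, -78.1]), 72, np.float64(1.46)) rim 8.7 (array([468.8, -78.1]), 19, np.float64(0.95))
```

Sage lid is home and flat. Next the slate blue one.

Converted, -170.3 mm is -3.406, -89 mm is -1.78.

```bash
python3 nudge.py '[[40,-0.34,-0.64,0,0],[40,-0.7,-1.34,0,0],[40,-1.06,-2.04,0,0],[40,-1.4,-2.7,0,0],[40,-1.72,-3.28,0.2,0],[40,-1.78,-3.406,0.6,0],[40,-1.78,-3.406,1.1,0],[40,-1.78,-3.406,1.4,0],[40,-1.78,-3.406,1.56,0],[40,-1.78,-3.406,1.62,0],[40,-1.78,-3.406,1.62,0],[40,-1.78,-3.406,1.62,0],[10,-1.78,-3.406,1.62,0],[10,-1.78,-3.406,1.62,0],[10,-1.78,-3.406,1.62,0],[10,-1.78,-3.406,1.62,0],[10,-1.78,-3.406,1.62,0],[10,-1.78,-3.406,1.62,0]]'; python3 rel.py medium 470.5,-77 64 80 8 110 wrist
```

```text
t: 15.33
tcp_pos: [473.4, -77.7, 69.3]
eef_rot: [0.51, 3.098, 0.001]
ft_force: [-0.8, -0.1, 5.6]
width: 15.9
finger_force: 39.2
wrist disc 63.5 (array([472. , -78.7]), 45, np.float64(0.55)) rim 7.4 None
```

Converted, 413.8 mm is 8.276, 196 mm is 3.92.

```bash
python3 nudge.py '[[10,0,0,-0.16,0],[10,0,0,-0.44,0],[10,0,0,-0.84,0],[10,0,0,-1.5,0],[10,0,0,-2.1,0],[10,0.2,0.42,-2.1,0],[10,0.52,1.1,-2.1,0],[10,0.86,1.8,-2.1,0],[10,1.18,2.5,-2.1,0],[10,1.5,3.2,-2.1,0],[10,1.84,3.9,-2.1,0],[10,2.18,4.6,-2.1,0],[10,2.5,5.3,-2.1,0],[10,2.84,6,-2.1,0],[10,3.18,6.7,-2.1,0],[10,3.5,7.4,-2.1,0],[10,3.8,8.02,-2.1,0],[10,3.92,8.276,-2,0],[10,3.92,8.276,-1.7,0],[10,3.92,8.276,-1.5,0]]'; python3 nudge.py '[[10,0,0,0,0],[10,0,0,0,0],[10,0,0,0,0],[10,0,0,0,0]]'; python3 rel.py medium 419.5,378 139 80 96 83 wrist side top
```

```text
t: 17.05
tcp_pos: [418.2, 377.4, 142.1]
eef_rot: [-0.506, -3.1, 0.004]
ft_force: [0.1, -1.1, -2.4]
width: 15.6
finger_force: 39.2
t: 17.38
tcp_pos: [420.4, 376.0, 144.2]
eef_rot: [0.514, 3.099, 0.001]
ft_force: [0.7, -0.6, -0.9]
width: 15.9
finger_force: 39.2
wrist disc 138.3 (array([419.4, 374.9]), 59, np.float64(0.38)) rim 95.9 (array([420.8, 376. ]), 31, np.float64(0.16))
side disc 138.2 (array([418.5, 378.3]), 63, np.float64(1.11)) rim 95.2 (array([419.6, 378.9]), 51, np.float64(0.94))
top disc 138.4 (array([418. , 377.9]), 55, np.float64(0.98)) rim 95.9 (array([419.2, 378.7]), 37, np.float64(0.63))
```

```bash
python3 nudge.py '[[10,-0.016,0.024,0.06,0],[10,-0.016,0.024,0.18,0],[10,-0.016,0.024,0.3,0],[10,-0.016,0.024,0.4,0],[10,-0.016,0.024,0.48,0],[10,-0.016,0.024,0.48,0],[10,-0.016,0.024,0.48,0],[10,-0.016,0.024,0.48,0],[10,-0.016,0.024,0.48,0]]'; python3 rel.py medium 419.5,378 114 80 96 83 wrist side top
```

```text
t: 18.28
tcp_pos: [420.9, 378.0, 119.7]
eef_rot: [0.511, 3.099, 0.001]
ft_force: [0.5, -0.5, -0.8]
width: 15.9
finger_force: 39.2
wrist disc 113.8 (array([419.8, 376.9]), 59, np.float64(0.35)) rim 95.7 (array([420.8, 376.1]), 30, np.float64(0.12))
side disc 113.7 (array([418.9, 379.9]), 59, np.float64(1.05)) rim 95.3 (array([419.5, 378.7]), 39, np.float64(0.73))
top disc 113.9 (array([418.6, 379. ]), 54, np.float64(0.67)) rim 95.9 (array([419.3, 378.8]), 33, np.float64(0.4))
```

```bash
python3 nudge.py '[[10,-0.02,-0.008,0.02,0],[10,-0.02,-0.008,0.06,0],[10,-0.02,-0.008,0.1,0],[10,-0.02,-0.008,0.14,0],[10,-0.02,-0.008,0.16,0],[10,-0.02,-0.008,0.18,0],[10,-0.02,-0.008,0.196,0],[10,-0.02,-0.008,0.206,0],[10,-0.02,-0.008,0.206,0],[10,-0.02,-0.008,0.206,0]]'; python3 rel.py medium 419.5,378 104 80 96 83 wrist
```

```text
t: 19.27
tcp_pos: [421.3, 377.0, 110.0]
eef_rot: [-0.511, -3.099, 0.0]
ft_force: [-1.3, -1.3, 4.7]
width: 15.6
finger_force: 39.8
wrist disc 104.2 (array([420.3, 376. ]), 59, np.float64(0.36)) rim 95.6 (array([420.9, 376.2]), 34, np.float64(0.16))
```

Converted, -50 mm is -1, -20 mm is -0.4.

```bash
python3 nudge.py '[[10,0,0,0.01,0],[10,0,0,0,0],[20,0,0,0,0],[24,0,0,0,0],[35,0,0,0,0],[45,0,0,-0.04,0],[45,0,0,-0.1,0],[45,0,0,-0.4,0],[45,0,0,-1,0],[45,0,0,-1,0],[45,0,0,-1,0],[45,0,0,-1,0]]'
python3 flat.py medium 420.5,376 104 37
python3 rel.py medium 420.5,376 104 80 0 71 wrist; python3 rel.py large 470.5,-77 36 92 8 110 top; python3 go.py 470.3,-78,150
```

```text
t: 20.32
tcp_pos: [421.3, 377.2, 159.3]
eef_rot: [-0.511, -3.1, -0.001]
ft_force: [1.4, -0.7, -0.5]
width: 44.8
finger_force: 0.0
flat 104.16630345149302 [ 7.000000e-04 -6.000000e-04  1.041632e+02]
wrist disc 104.1 (array([420.3, 376.2]), 72, np.float64(0.5)) rim -0.3 (array([413.6, 373.9]), 14, np.float64(8.23))
top disc 36.2 (array([468.9, -77.5]), 72, np.float64(1.29)) rim 8.5 (array([470.5, -79.5]), 70, np.float64(1.08))
tcp [420.6 376.5 158. ] F [ 0.3 -0.  -0.8] w 45.2 toolz [-0.002 -0.002 -1.   ] x [-0.947  0.321  0.001]
470.3,-78,150 [-192.9 -414.5    8.7]
```

Blue lid is home and flat. Last, the cream lid.

```bash
python3 nudge.py '[[45,-0.34,-0.7,0,0],[45,-0.66,-1.4,0,0],[45,-1,-2.1,0,0],[45,-1.32,-2.8,0,0],[45,-1.66,-3.5,0,0],[45,-1.98,-4.2,0,0],[45,-2.32,-4.9,0,0],[45,-2.64,-5.6,0,0],[45,-2.98,-6.3,0,0],[45,-3.3,-7,0,0],[45,-3.64,-7.7,0,0],[45,-3.88,-8.22,0,0],[45,-3.9,-8.28,0,0],[45,-3.9,-8.28,0,0],[45,-3.9,-8.28,0,0],[45,-3.9,-8.28,0,0]]'; python3 rel.py large 471.5,-79 36 92 8 110 wrist; python3 go.py 471,-78,40
```

```text
t: 21.8
tcp_pos: [472.9, -75.7, 158.6]
eef_rot: [-0.506, -3.099, -0.001]
ft_force: [0.2, 0.4, -1.2]
width: 45.0
finger_force: 0.0
wrist disc 35.8 (array([471.1, -79.7]), 72, np.float64(0.56)) rim 8.0 (array([473.1, -81.7]), 54, np.float64(0.36))
tcp [473.  -75.4 158.7] F [ 0.3  0.4 -0.4] w 45.4 toolz [-0.001  0.001 -1.   ] x [-0.948  0.318  0.001]
471,-78,40 [  0.9  -3.1 118.7]
```

Converted, 118 mm is 2.36, -1.5 mm is -0.03.

```bash
python3 nudge.py '[[45,-0.01,-0.03,0.5,0],[45,-0.01,-0.03,1.1,0],[45,-0.01,-0.03,1.6,0],[45,-0.01,-0.03,1.96,0],[45,-0.01,-0.03,2.2,0],[45,-0.01,-0.03,2.32,0],[40,-0.01,-0.03,2.36,0],[40,-0.01,-0.03,2.36,0],[40,-0.01,-0.03,2.36,0],[10,-0.01,-0.03,2.36,0],[10,-0.01,-0.03,2.36,0],[10,-0.01,-0.03,2.36,0],[10,-0.01,-0.03,2.36,0],[10,-0.01,-0.03,2.36,0],[10,-0.01,-0.03,2.36,0]]' 50; python3 rel.py large 471.5,-79 36 92 8 110 wrist
```

```text
t: 23.1
tcp_pos: [474.2, -79.1, 42.1]
eef_rot: [0.511, 3.098, 0.002]
ft_force: [-0.7, 1.4, 6.2]
width: 15.4
finger_force: 48.8
wrist disc 35.8 (array([471.5, -79.3]), 59, np.float64(0.29)) rim 8.0 (array([473.1, -81.8]), 41, np.float64(0.14))
```

Converted, 308 mm is 6.16, -125 mm is -2.5.

```bash
python3 nudge.py '[[10,0,0,-0.12,0],[10,0,0,-0.36,0],[10,0,0,-0.8,0],[10,0,0,-1.4,0],[10,0,0,-2.1,0],[10,0,0,-2.6,0],[10,0.02,0.5,-2.6,0],[10,0.04,1.2,-2.6,0],[10,0.06,1.9,-2.6,0],[10,0.08,2.6,-2.6,0],[10,0.1,3.3,-2.6,0],[10,0.12,4,-2.6,0],[10,0.14,4.7,-2.6,0],[10,0.16,5.4,-2.6,0],[10,0.172,5.96,-2.6,0],[10,0.172,6.16,-2.5,0],[10,0.172,6.16,-2.34,0],[10,0.172,6.16,-2.24,0],[10,0.172,6.16,-2.24,0],[10,0.172,6.16,-2.24,0]]'; python3 nudge.py '[[10,0,0,0,0],[10,0,0,0,0],[10,0,0,0,0]]'; python3 rel.py large 563,218 148 92 104 95 wrist side top
```

```text
t: 24.82
tcp_pos: [563.0, 211.7, 152.4]
eef_rot: [-0.517, -3.097, 0.004]
ft_force: [0.4, -0.1, -1.8]
width: 15.2
finger_force: 49.0
t: 25.07
tcp_pos: [564.2, 214.4, 153.7]
eef_rot: [0.513, 3.099, 0.001]
ft_force: [0.1, 0.4, -1.5]
width: 15.3
finger_force: 49.0
wrist disc 147.2 (array([561.6, 213.9]), 59, np.float64(0.38)) rim 103.8 (array([564.1, 215. ]), 26, np.float64(0.12))
side disc 147.0 (array([560.5, 217.7]), 60, np.float64(1.75)) rim 103.1 (array([563., 218.]), 53, np.float64(0.8))
top disc 147.2 (array([560.5, 217. ]), 27, np.float64(0.41)) rim 103.9 (array([563. , 217.4]), 31, np.float64(0.38))
```

Converted, 24 mm is 0.48, -2.2 mm is -0.044.

```bash
python3 nudge.py '[[10,-0.044,0.02,0.04,0],[10,-0.044,0.02,0.14,0],[10,-0.044,0.02,0.26,0],[10,-0.044,0.02,0.38,0],[10,-0.044,0.02,0.46,0],[10,-0.044,0.02,0.48,0],[10,-0.044,0.02,0.48,0],[10,-0.044,0.02,0.48,0],[10,-0.044,0.02,0.48,0]]'; python3 rel.py large 563,218 123 92 104 95 wrist side top
```

```text
t: 25.97
tcp_pos: [566.6, 215.5, 129.4]
eef_rot: [0.511, 3.099, 0.0]
ft_force: [0.1, 0.0, -1.8]
width: 15.4
finger_force: 49.0
wrist disc 122.9 (array([563.9, 215.2]), 61, np.float64(0.41)) rim 103.7 (array([564.2, 215. ]), 28, np.float64(0.14))
side disc 122.9 (array([563. , 218.3]), 57, np.float64(1.03)) rim 103.6 (array([563.2, 217.6]), 39, np.float64(0.61))
top disc 123.1 (array([562.8, 217.4]), 29, np.float64(0.53)) rim 103.7 (array([562.9, 217.2]), 29, np.float64(0.28))
```

Centred. Lower to home.

```bash
python3 nudge.py '[[10,0,0,0.04,0],[10,0,0,0.08,0],[10,0,0,0.12,0],[10,0,0,0.16,0],[10,0,0,0.184,0],[10,0,0,0.204,0],[10,0,0,0.22,0],[10,0,0,0.23,0],[10,0,0,0.23,0],[10,0,0,0.23,0]]'; python3 rel.py large 563,218 112 92 104 95 wrist
```

```text
t: 26.95
tcp_pos: [566.2, 215.5, 118.5]
eef_rot: [-0.511, -3.099, -0.0]
ft_force: [-3.7, -1.3, 5.3]
width: 15.0
finger_force: 49.7
wrist disc 112.1 (array([563.4, 215.1]), 61, np.float64(0.38)) rim 103.5 (array([564.2, 215. ]), 33, np.float64(0.14))
```

Converted, -95 mm is -1.9, -60 mm is -1.2.

```bash
python3 nudge.py '[[10,0,0,0.008,0],[10,0,0,0,0],[20,0,0,0,0],[24,0,0,0,0],[35,0,0,0,0],[45,0,0,-0.04,0],[45,0,0,-0.1,0],[45,0,0,-0.4,0],[45,0,0,-1.2,0],[45,0,0,-1.9,0],[45,0,0,-1.9,0],[45,0,0,-1.9,0],[45,0,0,-1.9,0],[45,0,0,-1.9,0]]'
python3 flat.py large 564,215 112 42
python3 - <<'E'
from meas import *
for n in("side","top"):
    c=arm.get_image(n);cv2.imwrite(f"pics/{n}_end.png",c["img"])
    W=cloud(c).reshape(-1,3)
    for k,x,h,d in(("egg",(369.5,-76),58,47),("salt",(588,71),90,44)):
        Q=W[(np.hypot(*(W[:,:2]-x).T)<40)&(abs(W[:,2]-h)<4)]; print(n,k,fit(Q).round(1) if len(Q)>5 else None)
E
```

```text
t: 28.17
tcp_pos: [565.1, 215.3, 211.2]
eef_rot: [-0.51, -3.097, 0.002]
ft_force: [-0.3, -0.0, -0.4]
width: 45.1
finger_force: 0.0
flat 112.1522248038962 [-0.000000e+00 -7.000000e-04  1.121591e+02]
side egg [371.3 -74.9  22.4]
side salt [589.5  74.6   8.3]
top egg [369.1 -76.1  22.1]
top salt [587.9  70.9   8.3]
```

View pics/side_end.png

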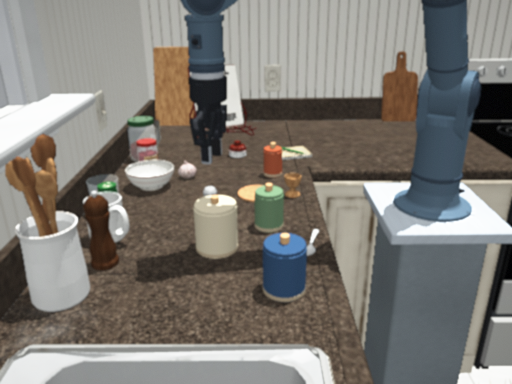

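The final side view shows all four lids seated: cream (216,220), green (269,208), blue (284,265) and terracotta (272,160). The gripper is clear, and the salt shaker and egg cup have not moved.

```bash
python3 -c "
from workcell import arm; print(arm.close_job())"
```

```text
the job is handed in; nothing more can be done
None
```

All four lids are on their matching canisters, each measured flat and fully home on the rim; the salt shaker and egg cup have not moved, and the job was handed in at about 28 s of the 104 s allowed.

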